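# Switch on the welding bay in order

## Robot

A 6-joint arm with a two-finger parallel gripper is mounted at the origin on the work surface. World frame = base frame: x ahead of the robot, y to its left, z up, the work surface at z = 0. Lengths are in m, angles in rad, forces in N, time in s.
With the tool pointing down it reaches from about 0.225 to 0.875 m from the base axis. Payload 3.4 kg.
Tool frame: the origin (TCP) lies at the very end of the fingers, on their centre line; the grasp point (between the pads) lies manip.pinch_z behind it (manip.pinch_z is the distance from the TCP to the grasp point, in m); y points along the fingers, x is the direction in which the jaws open and shut, and the axes are right-handed (so a half turn about y gives the same grasp; the last joint's range is limited). The gripper opens to 85 mm and grips with 20 to 120 N. Pads are 22 mm wide; open, the fingers measure 114 mm over their backs; the gripper's body (76 mm by 85 mm) begins 54 mm behind the grasp point. The pads swing forward as they close: fully open they stand 13 mm farther back than shut.
Start: joints at [1.121, 0.276, 1.505, -0, 1.361, -0.121], TCP at [0.186, 0.544, 0.231] pointing down, gripper open.
Joint ranges: [-2.89, 2.89], [-0.75, 2.08], [0.22, 2.7], [-1.18, 4.32], [0.11, 2.71], [-2.7, 2.7]. Speed limits (rad/s): [2.57, 2.57, 3.14, 3.14, 3.14, 3.14].

## Interface

Orientations are given as a rotation vector (axis times angle).
In Python, from bench import manip, vision gives the robot as it stands. The module is installed in compiled form; this text tells all that it offers.
- The arm moves only by the shell command python3 -m handwheel 'ROWS'. ROWS is JSON, a list of rows, each an object of numbers: "x", "y", "z": the shift along the tool's x, y, z in mm; "ax", "ay", "az": the turn, a rotation vector about the tool's x, y, z in degrees; "jaw": the opening, from 0 (shut) to 1 (fully open). In form: [{"x": .., "y": .., "z": .., "ax": .., "ay": .., "az": .., "jaw": ..}, ...]. A call has 1 to 20 rows; each row is the pose to reach, as a shift and turn from the pose commanded when the call began, along the tool's axes at that moment; what a row does not reach only later rows make up. A row lasts 1/12 s, in which the tool goes at most 41.7 mm and 7.16 degrees, less where a joint would pass 70% of its speed; a pose out of reach is approached as far as the arm can. A call with a gripper value outside its range is refused whole. The fingers move at their own pace and stop on an object; the grip force is fixed at half the most. Time passes only in rows, so rows that repeat a pose let the fingers close. It gives the time, the measured TCP pose, the force and the opening at its end, in the units of the state.
- manip.state(): the state, without advancing time (a new reading comes with each control period).
- vision.grab_frame(name): name is "side" or "top"; returns a dict with "color" (400x640x3 uint8, red, green, blue), "intrinsics" (3x3 intrinsics, pixels), "D" ([k1, k2, p1, p2, k3] as OpenCV has them; the pictures are not rectified), "R" (3x3) and "t" (3): a world point X has camera coordinates R X + t. Camera axes: x right, y down, z forward; pixel columns grow to the right and rows downward; lengths in m; the calibration is good to about 2 mm. A picture is of the moment at which its call begins. There is no depth.
- manip.hand_in(): hands the job in, once; it reports no verdict.
Trained networks look in a picture, given as the dict that the camera call returned (one of the last four; its "shot" number tells which), for a name from the list of things; names that differ only in an ending like _2 or _b are one class to them, and where a whole thing is asked for, a point or a joint stands for the part that bears it (a point fixed in the world has none). Each returns a list of dicts, best first, with "p" (0 to 1); they miss things now and then, are a little off and sometimes report something else, mostly with a low value. They report only what shows in the picture. A call takes as long as a camera call. They do not tell look-alikes from the thing itself.
- vision.look_for(picture, thing): "uv" ([column, row] in pixels, amid what is visible of it).
- vision.masks_of(picture, thing): "pixels" (400x640 bool, what is visible of it) and "uv" ([column, row] in pixels, amid what is visible of it).
The state is a dict: "time": time; "q": joint angles; "joint_velocities": joint speeds; "joint_efforts": joint torques, N m; "eef_pos": TCP position; "ee_rot": TCP orientation; "contact_force": force on the tool from outside, world axes, zero at the start; "moment": the same for the moment, N m; "gripper_width": opening from 0.0 (shut) to 1.0 (fully open).
Only numpy, scipy, OpenCV 4.12 (cv2) and the standard library are available. Lean on these libraries where they do the work, as an engineer would, in place of code of your own. Each camera call takes 0.05 s, during which the arm holds its last target.

## Task

Get the welding bay ready by tapping its three rocker switches fully on, lightly with a fingertip on the raised ridge: first the fume extractor (the box with the open hose stub), then the shielding gas (the box with the round gauge), and last the welder (the box with the carrying handle). Leave the boxes standing where they are, neither lifted nor shoved about, and do not disturb the other things on the bench.

Things in the scene. Friction and masses are not known exactly. Their poses are not given: they have to be found in the camera images.
- fume_box: the fume extractor's switch box: loose grey box on rubber feet, 130 mm deep (x) by 90 mm wide (y), flat top 40 mm above the bench, 0.7 to 1.2 kg; at the rear of its top an open upright steel hose stub (round, 42 mm across, 40 mm tall). That fitting stands about 43 mm behind the middle (+x). Origin at the centre of its underside; its -x axis points to its front, where the rocker is, roughly toward the robot; z up.
- fume_rocker (a joint): black rocker on the fume extractor's switch box, 70 mm long (x), 34 mm wide, see-sawing about a level axis 22 mm in front of the box's middle, 50 mm above the bench. 0 rad = fully off (front end up), 0.5 = fully on (front end down); on above 0.4. Friction (1 N at the ridge) holds it where it is left. Pressed beyond fully on, its sprung mount gives way from 4 N, 2 N per mm, up to 7 mm; over 25 N is too hard.
- fume_ridge (a point): centre of the thumb ridge on the rocker's front end, the spot to tap: a black round bar 8 mm thick, 34 mm long along the box's y, 49 mm in front of the box's middle. Its top is 4 mm above this point. This point is 63 mm above the bench when fully off, 49 mm when fully on, moving 3 mm forward on the way.
- gas_box: the shielding-gas switch box: loose grey box on rubber feet, 130 mm deep (x) by 90 mm wide (y), flat top 40 mm above the bench, 0.7 to 1.2 kg; at the rear of its top a round dial gauge (52 mm across) on a short stem, tilted back; its highest point is about 100 mm above the bench. That fitting stands about 43 mm behind the middle (+x). Origin at the centre of its underside; its -x axis points to its front, where the rocker is, roughly toward the robot; z up.
- gas_rocker (a joint): black rocker on the shielding-gas switch box, 70 mm long (x), 34 mm wide, see-sawing about a level axis 22 mm in front of the box's middle, 50 mm above the bench. 0 rad = fully off (front end up), 0.5 = fully on (front end down); on above 0.4. Friction (1 N at the ridge) holds it where it is left. Pressed beyond fully on, its sprung mount gives way from 4 N, 2 N per mm, up to 7 mm; over 25 N is too hard.
- gas_ridge (a point): centre of the thumb ridge on the rocker's front end, the spot to tap: a black round bar 8 mm thick, 34 mm long along the box's y, 49 mm in front of the box's middle. Its top is 4 mm above this point. This point is 63 mm above the bench when fully off, 49 mm when fully on, moving 3 mm forward on the way.
- weld_box: the welder's switch box: loose grey box on rubber feet, 130 mm deep (x) by 90 mm wide (y), flat top 40 mm above the bench, 0.7 to 1.2 kg; across the rear of its top a bow carrying handle of 10 mm round bar (82 mm wide, its top 83 mm above the bench). That fitting stands about 43 mm behind the middle (+x). Origin at the centre of its underside; its -x axis points to its front, where the rocker is, roughly toward the robot; z up.
- weld_rocker (a joint): black rocker on the welder's switch box, 70 mm long (x), 34 mm wide, see-sawing about a level axis 22 mm in front of the box's middle, 50 mm above the bench. 0 rad = fully off (front end up), 0.5 = fully on (front end down); on above 0.4. Friction (1 N at the ridge) holds it where it is left. Pressed beyond fully on, its sprung mount gives way from 4 N, 2 N per mm, up to 7 mm; over 25 N is too hard.
- weld_ridge (a point): centre of the thumb ridge on the rocker's front end, the spot to tap: a black round bar 8 mm thick, 34 mm long along the box's y, 49 mm in front of the box's middle. Its top is 4 mm above this point. This point is 63 mm above the bench when fully off, 49 mm when fully on, moving 3 mm forward on the way.
- spray_can: bystander: upright spray can, 60 mm across, 150 mm tall, origin at the centre of its base
- jar: bystander: upright glass jar, 64 mm across, 75 mm tall, origin at the centre of its base
- spanner: bystander: steel spanner about 170 mm long lying flat on the bench, along its x axis
- angle_iron: bystander: offcut of steel angle, 50 mm (x) by 120 mm (y) foot, 50 mm tall, origin under the middle of its foot
There are look-alikes about, which are no part of the job. Leave any green look-alike of the fume_box alone.

How it is judged:
On the way, in this order (a step that is already met when the one before it is completed fails the run):
1. the fume extractor's rocker is on (value of joint fume_rocker above 0.4 rad), for 0.1 s.
2. then the gas rocker is on (value of joint gas_rocker above 0.4 rad), for 0.1 s.
3. then the welder's rocker is on (value of joint weld_rocker above 0.4 rad), for 0.1 s.
At the end, for the whole second after the job is handed in: all three rockers stand on (above 0.4 of 0.5 rad), and the three boxes are at rest, upright within 0.05 rad and within 20 mm of where they started (value of joint each of fume_rocker, gas_rocker, weld_rocker above 0.4 rad and distance of each of fume_box, gas_box, weld_box from where it was at the start of the episode below 0.02 m and angle between each of fume_box, gas_box, weld_box's own z axis and vertical below 0.05 rad and linear speed of each of fume_box, gas_box, weld_box below 0.02 m/s); the robot touches nothing.
It fails at once if the gas is switched before the extractor is on (value of joint gas_rocker above 0.25 rad and value of joint fume_rocker below 0.4 rad).
It fails at once if the welder is switched before the gas is on (value of joint weld_rocker above 0.25 rad and value of joint gas_rocker below 0.4 rad).
It fails at once if a box is pressed or struck harder than 25 N (contact force between any of fume_box, gas_box, weld_box and the fingers above 25 N or contact force between any of fume_box, gas_box, weld_box and the arm above 25 N).
It fails at once if a box is lifted, or shoved more than 20 mm (height (world z) of any of fume_box, gas_box, weld_box above 0.008 m or distance of any of fume_box, gas_box, weld_box from where it was at the start of the episode above 0.02 m).
It fails at once if a bystander is moved more than 20 mm (distance of any of spray_can, jar, spanner, angle_iron from where it was at the start of the episode above 0.02 m).
It also fails if it takes over 48 s, if anything falls off the work surface, if the arm or the gripper's body presses on something with over 40 N, if the wrist force passes 120 N, or if a joint passes its speed limit or range.

## Working session

There is one attempt and no reset: what is moved stays moved. The work goes in short steps, Python scripts to look and compute and a shell command to move; the robot and the scene stay as the last step left them, time stands still between calls to the robot, and variables do not carry over. Pictures are saved under pics/ and viewed, and the job is handed in when it is done.

```bash
mkdir -p pics
cat > h.py <<'E'
import numpy as np, cv2
from bench import manip, vision
def save(n,im): cv2.imwrite(f'pics/{n}.png', cv2.cvtColor(im,cv2.COLOR_RGB2BGR))
def ray(f,uv):
    p=cv2.undistortPoints(np.array([[uv]],float),f['intrinsics'],np.array(f['D']))[0,0]
    R=np.array(f['R']);t=np.array(f['t'])
    return -R.T@t, R.T@np.array([p[0],p[1],1])
def onz(f,uv,z):
    c,d=ray(f,uv); return c+d*(z-c[2])/d[2]
def proj(f,X):
    R=np.array(f['R']);r,_=cv2.Rodrigues(R)
    return cv2.projectPoints(np.array(X,float).reshape(-1,1,3),r,np.array(f['t'],float),f['intrinsics'],np.array(f['D']))[0][:,0]
E
python3 - <<'E'
from h import *
s=manip.state()
print({k:np.round(v,3) for k,v in s.items()}, manip.pinch_z)
for c in ['top','side']:
    f=vision.grab_frame(c); save(c+'0',f['color']); print(c,np.round(-np.array(f['R']).T@f['t'],3))
    for n in ['fume_ridge','gas_ridge','weld_ridge','fume_box','gas_box','weld_box','spray_can','jar','spanner','angle_iron']:
        print(n,[(np.round(d['uv']).tolist(),round(d['p'],2)) for d in vision.look_for(f,n)])
E
```

```text
{'time': np.float64(0.0), 'q': array([ 1.121,  0.277,  1.506,  0.   ,  1.361, -0.121]), 'joint_velocities': array([-0.001,  0.001, -0.001,  0.   ,  0.001,  0.001]), 'joint_efforts': array([-0.0000e+00, -4.1676e+01, -2.4581e+01, -0.0000e+00,  1.1000e-02,
        0.0000e+00]), 'eef_pos': array([0.185, 0.544, 0.23 ]), 'ee_rot': array([-1.348, -0.962,  0.965]), 'contact_force': array([ 0.542, -0.427,  0.778]), 'moment': array([-0.014, -0.024,  0.037]), 'gripper_width': np.float64(1.001)} 0.0187
top [ 0.281 -0.02   1.438]
fume_ridge [([330.0, 269.0], 0.78), ([393.0, 204.0], 0.75), ([428.0, 144.0], 0.73), ([391.0, 260.0], 0.54)]
gas_ridge [([317.0, 211.0], 0.48)]
weld_ridge [([236.0, 199.0], 0.79), ([452.0, 194.0], 0.62)]
fume_box [([396.0, 200.0], 0.77), ([431.0, 145.0], 0.73), ([400.0, 260.0], 0.7), ([321.0, 269.0], 0.64)]
gas_box [([314.0, 206.0], 0.81)]
weld_box [([238.0, 192.0], 0.92)]
spray_can [([174.0, 190.0], 0.59)]
jar [([297.0, 147.0], 0.63)]
spanner [([368.0, 152.0], 0.59)]
angle_iron [([454.0, 195.0], 0.95)]
side [-0.11  -0.753  1.152]
fume_ridge [([368.0, 239.0], 0.77), ([436.0, 232.0], 0.75), ([325.0, 273.0], 0.63), ([269.0, 240.0], 0.63)]
gas_ridge [([310.0, 206.0], 0.73), ([274.0, 167.0], 0.32)]
weld_ridge [([264.0, 161.0], 0.55)]
fume_box [([441.0, 235.0], 0.92), ([369.0, 242.0], 0.91), ([266.0, 236.0], 0.71)]
gas_box [([312.0, 202.0], 0.57), ([425.0, 284.0], 0.39)]
weld_box [([274.0, 163.0], 0.77)]
spray_can [([240.0, 128.0], 0.63)]
jar [([336.0, 167.0], 0.79)]
spanner [([386.0, 210.0], 0.84)]
angle_iron [([429.0, 282.0], 0.63)]
```

View pics/top0.png

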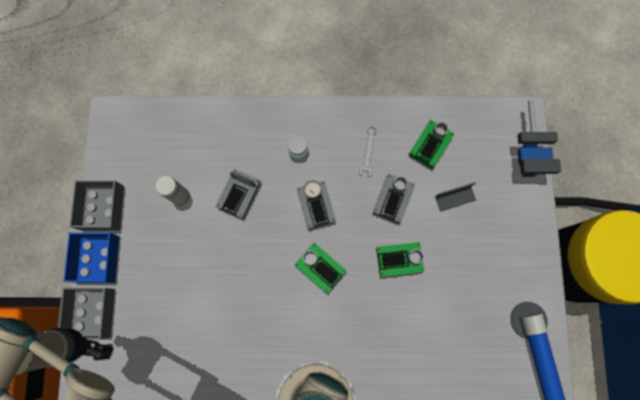

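View pics/side0.png

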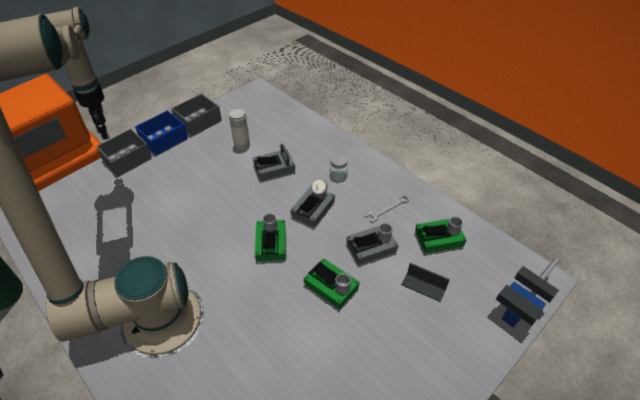

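Run:
```python
from h import *
a=cv2.imread('pics/top0.png')[110:300,150:480]
cv2.imwrite('pics/top0z.png',cv2.resize(a,None,fx=2.4,fy=2.4,interpolation=cv2.INTER_CUBIC))
a=cv2.imread('pics/side0.png')[110:310,210:480]
cv2.imwrite('pics/side0z.png',cv2.resize(a,None,fx=2.9,fy=2.9,interpolation=cv2.INTER_CUBIC))
```

```text
(no output)
```

View pics/top0z.png

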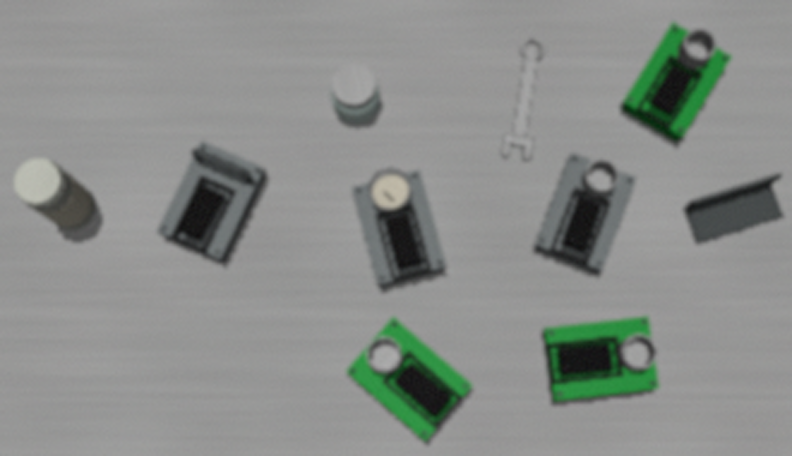

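View pics/side0z.png

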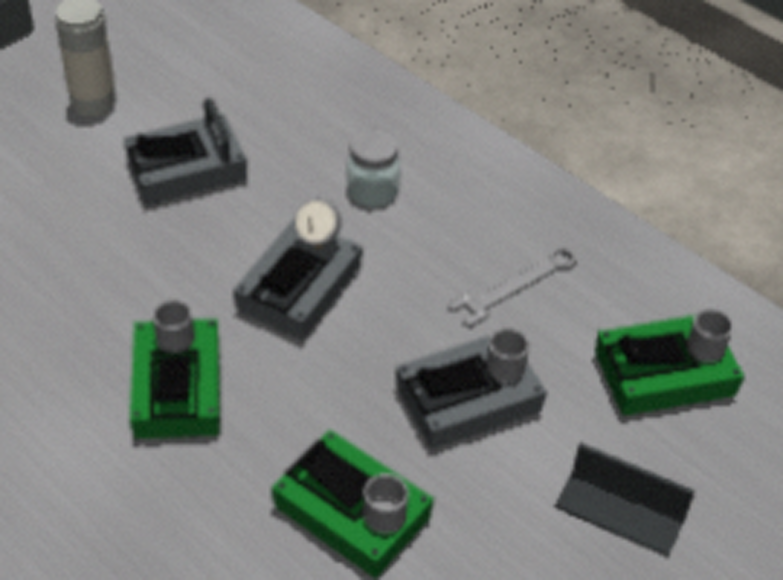

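The candidates in the top picture are three stubs on green boxes at (431,145), (400,260) and (321,269), and one on a grey box at (394,200). The fume extractor must be the grey one, since the green ones are look-alikes. The gas box is the only one with a gauge (315,206), and the welder is the only one with a handle (238,193). The enlarged crop confirms all three. Next I'll fit their poses.

```bash
cat > fit.py <<'E'
from h import *
from scipy.optimize import minimize
def cyl(cx,cy,r,z0,z1):
    a=np.linspace(0,2*np.pi,16,endpoint=False)
    return np.array([[cx+r*np.cos(t),cy+r*np.sin(t),z] for t in a for z in (z0,z1)])
B=np.array([[x,y,z] for x in(-.065,.065) for y in(-.045,.045) for z in(.0,.04)])
RK=np.array([[x,y,z] for x in(-.053,-.045) for y in(-.017,.017) for z in(.04,.067)])
th=np.linspace(0,2*np.pi,16,endpoint=False);tl=0.5
PARTS={'fume':[B,RK,cyl(.043,0,.021,.04,.08)],
'gas':[B,RK],
'weld':[B,RK,np.array([[.043+dx,y,z] for dx in(-.005,.005) for y,z in((-.041,.04),(.041,.04),(.041,.07),(-.041,.07),(.03,.083),(-.03,.083))])]}
def Tr(P,q):
    c,s=np.cos(q[2]),np.sin(q[2]); return P@np.array([[c,-s,0],[s,c,0],[0,0,1]]).T+[q[0],q[1],0]
S=4
def render(f,parts,q):
    m=np.zeros((400*S,640*S),np.uint8)
    for P in parts:
        h=cv2.convexHull(((proj(f,Tr(P,q))+.5)*S).astype(np.float32)).astype(np.int32); cv2.fillConvexPoly(m,h,1)
    return cv2.resize(m.astype(np.float32),(640,400),interpolation=cv2.INTER_AREA)
def cost(q,fm,parts):
    return sum(np.abs(render(f,parts,q)-m)[w].sum() for f,m,w in fm)/100
E
cat > run.py <<'E'
from fit import *
exp={'fume':((394,200),(369,242)),'gas':((315,206),(312,202)),'weld':((238,193),(274,163))}
F=[vision.grab_frame('top'),vision.grab_frame('side')]
vis=[f['color'].copy() for f in F]
for n in exp:
    fm=[]
    for i,f in enumerate(F):
        L=vision.masks_of(f,n+'_box'); L=[d for d in L if np.hypot(*(np.array(d['uv'])-exp[n][i]))<15]
        if not L: print('miss',n,i);continue
        m=np.array(L[0]['pixels']).astype(np.float32); w=np.ones(m.shape,bool)
        if n=='gas':  # ignore gauge area: filled per iteration below
            pass
        fm.append([f,m,w,i])
    f,m=fm[0][:2]; c=onz(f,exp[n][0],.03)
    def solve(fms):
        best=None
        for yaw in np.radians(np.arange(-40,41,10)):
            r=minimize(cost,[c[0],c[1],yaw],args=([a[:3] for a in fms],P),method='Nelder-Mead',options=dict(initial_simplex=[[c[0],c[1],yaw],[c[0]+.01,c[1],yaw],[c[0],c[1]+.01,yaw],[c[0],c[1],yaw+.1]],maxiter=150))
            if best is None or r.fun<best.fun: best=r
        return best
    P=list(PARTS[n])
    if n=='gas': # dial disc tilted back
        for fa in (0,): 
            u=np.array([np.sin(.6),0,np.cos(.6)]);P.append(np.array([[.043,0,.077]+.026*(np.cos(t)*np.array([0,1,0])+np.sin(t)*u) for t in th]))
            P.append(cyl(.043,0,.006,.04,.07))
    for sel in ([0],[1],[0,1]):
        fms=[a for a in fm if a[3] in sel]
        if not fms: continue
        b=solve(fms); q=b.x
        rp=Tr(np.array([[-.049,0,.063]]),q)[0]
        print(n,sel,np.round(q[:2],4),round(np.degrees(q[2]),1),'cost',round(b.fun,2),[round(a[1].sum()/100,2) for a in fms],'ridge',np.round(rp,4))
    for i,f in enumerate(F):
        for A in [B[[1,3,7,5]],np.array([[-.049,-.017,.067],[-.049,.017,.067]])]:
            cv2.polylines(vis[i],[np.round(proj(f,Tr(A,q))).astype(np.int32)],True,(255,0,0),1)
save('fit_top',cv2.resize(vis[0][110:300,150:480],None,fx=2.4,fy=2.4,interpolation=cv2.INTER_NEAREST))
save('fit_side',cv2.resize(vis[1][110:310,210:480],None,fx=2.9,fy=2.9,interpolation=cv2.INTER_NEAREST))
E
python3 run.py
```

```text
fume [0] [ 0.5968 -0.2367] -21.2 cost 1.0 [np.float32(12.89)] ridge [ 0.5511 -0.219   0.063 ]
fume [1] [ 0.5971 -0.2356] -22.3 cost 1.16 [np.float32(13.9)] ridge [ 0.5518 -0.217   0.063 ]
fume [0, 1] [ 0.5968 -0.2368] -22.2 cost 2.17 [np.float32(12.89), np.float32(13.9)] ridge [ 0.5514 -0.2183  0.063 ]
gas [0] [0.5766 0.001 ] 14.6 cost 0.53 [np.float32(13.33)] ridge [ 0.5292 -0.0113  0.063 ]
gas [1] [0.5729 0.0018] 15.2 cost 1.07 [np.float32(12.09)] ridge [ 0.5256 -0.0111  0.063 ]
gas [0, 1] [0.5761 0.0015] 15.3 cost 1.82 [np.float32(13.33), np.float32(12.09)] ridge [ 0.5289 -0.0114  0.063 ]
weld [0] [0.6107 0.2411] -23.0 cost 0.95 [np.float32(12.96)] ridge [0.5656 0.2603 0.063 ]
weld [1] [0.6085 0.2424] -25.3 cost 0.89 [np.float32(9.24)] ridge [0.5642 0.2633 0.063 ]
weld [0, 1] [0.6097 0.2418] -24.3 cost 2.02 [np.float32(12.96), np.float32(9.24)] ridge [0.5651 0.2619 0.063 ]
```

View pics/fit_top.png

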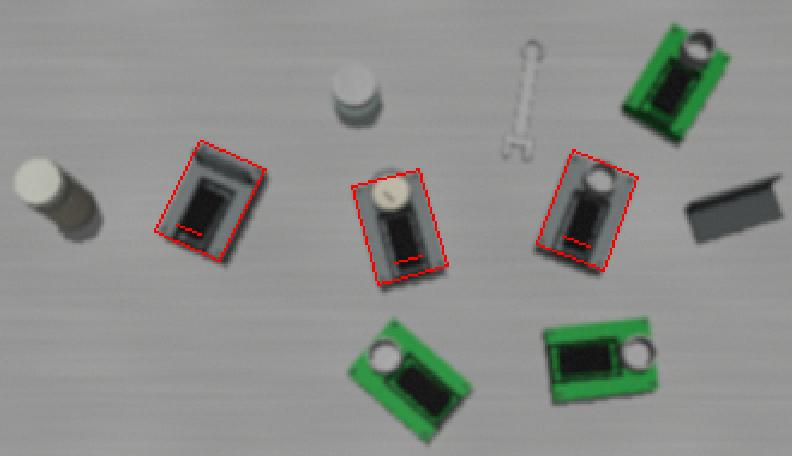

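View pics/fit_side.png

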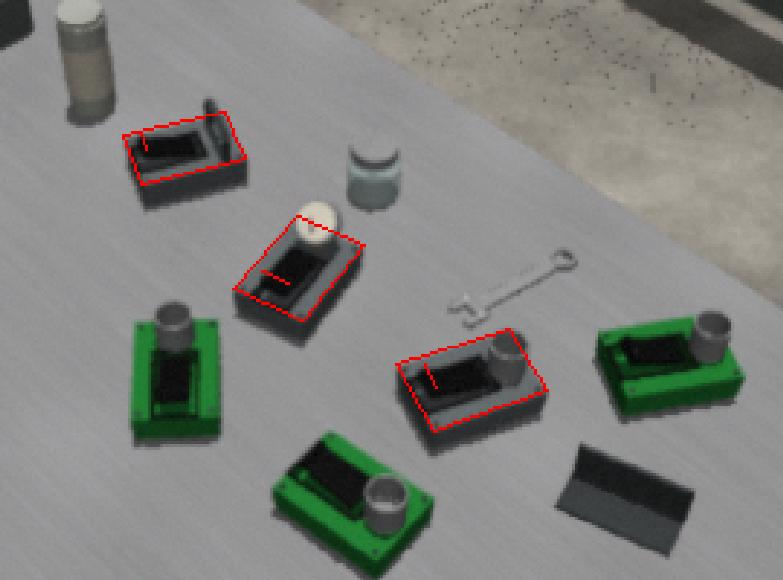

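Run:
```python
from h import *
from scipy.spatial.transform import Rotation as R
s=manip.state(); M=R.from_rotvec(s['ee_rot']).as_matrix(); print(np.round(M,4),s['eef_pos'],s['time'])
for n,p in dict(fume=(.5512,-.2185),gas=(.5285,-.0113),weld=(.565,.262)).items():
    print(n,np.round(1000*M.T@(np.array([*p,.16])-s['eef_pos']),1))
```

```text
[[ 0.3229  0.     -0.9464]
 [ 0.9464  0.      0.3229]
 [ 0.     -1.     -0.    ]] [0.18569604 0.54422943 0.23131658] 1.5
fume [-603.9   71.3 -592.2]
gas [-415.1   71.3 -503.8]
weld [-144.6   71.3 -450.1]
```

The red outlines sit on the grey boxes to within about a pixel in both pictures, and the two cameras agree to 1–4 mm. I'm moving above the fume ridge with the jaw shut.

```bash
python3 -m handwheel '[{"x":-604,"y":30,"z":-589,"ay":3,"jaw":0},{"x":-604,"y":30,"z":-589,"ay":3,"jaw":0},{"x":-604,"y":30,"z":-589,"ay":3,"jaw":0},{"x":-604,"y":30,"z":-589,"ay":3,"jaw":0},{"x":-604,"y":30,"z":-589,"ay":3,"jaw":0},{"x":-604,"y":30,"z":-589,"ay":3,"jaw":0},{"x":-604,"y":30,"z":-589,"ay":3,"jaw":0},{"x":-604,"y":30,"z":-589,"ay":3,"jaw":0},{"x":-604,"y":30,"z":-589,"ay":3,"jaw":0},{"x":-604,"y":30,"z":-589,"ay":3,"jaw":0},{"x":-604,"y":30,"z":-589,"ay":3,"jaw":0},{"x":-604,"y":30,"z":-589,"ay":3,"jaw":0},{"x":-604,"y":30,"z":-589,"ay":3,"jaw":0},{"x":-604,"y":30,"z":-589,"ay":3,"jaw":0},{"x":-604,"y":30,"z":-589,"ay":3,"jaw":0},{"x":-604,"y":30,"z":-589,"ay":3,"jaw":0},{"x":-604,"y":30,"z":-589,"ay":3,"jaw":0},{"x":-604,"y":30,"z":-589,"ay":3,"jaw":0},{"x":-604,"y":30,"z":-589,"ay":3,"jaw":0},{"x":-604,"y":30,"z":-589,"ay":3,"jaw":0}]'
cat > goal.py <<'E'
import sys
from h import *
from scipy.spatial.transform import Rotation as R
s=manip.state(); M=R.from_rotvec(s['ee_rot']).as_matrix()
print('t',round(float(s['time']),2),'pos',np.round(s['eef_pos'],4),'F',np.round(s['contact_force'],1),'w',round(float(s['gripper_width']),2),'yaw',np.degrees(np.arctan2(-M[0,0],M[1,0])).round(1),'ydir',np.round(M[:,1],3))
print('delta tool mm',np.round(1000*M.T@(np.array([float(a) for a in sys.argv[1:4]])-s['eef_pos']),1))
E
python3 goal.py .5484 -.2174 .131
```

```text
t 1.5 pos [0.1857 0.5442 0.2313] F [ 0.6 -0.6  0.3] w 1.0 yaw -18.8 ydir [ 0.  0. -1.]
delta tool mm [-603.7  100.3 -589.2]invalid input at $[0]: expected keys x, y, z, ax, ay, az, jaw
```

```bash
python3 -m handwheel '[{"x":-604,"y":30,"z":-589,"ax":0,"ay":3,"az":0,"jaw":0},{"x":-604,"y":30,"z":-589,"ax":0,"ay":3,"az":0,"jaw":0},{"x":-604,"y":30,"z":-589,"ax":0,"ay":3,"az":0,"jaw":0},{"x":-604,"y":30,"z":-589,"ax":0,"ay":3,"az":0,"jaw":0},{"x":-604,"y":30,"z":-589,"ax":0,"ay":3,"az":0,"jaw":0},{"x":-604,"y":30,"z":-589,"ax":0,"ay":3,"az":0,"jaw":0},{"x":-604,"y":30,"z":-589,"ax":0,"ay":3,"az":0,"jaw":0},{"x":-604,"y":30,"z":-589,"ax":0,"ay":3,"az":0,"jaw":0},{"x":-604,"y":30,"z":-589,"ax":0,"ay":3,"az":0,"jaw":0},{"x":-604,"y":30,"z":-589,"ax":0,"ay":3,"az":0,"jaw":0},{"x":-604,"y":30,"z":-589,"ax":0,"ay":3,"az":0,"jaw":0},{"x":-604,"y":30,"z":-589,"ax":0,"ay":3,"az":0,"jaw":0},{"x":-604,"y":30,"z":-589,"ax":0,"ay":3,"az":0,"jaw":0},{"x":-604,"y":30,"z":-589,"ax":0,"ay":3,"az":0,"jaw":0},{"x":-604,"y":30,"z":-589,"ax":0,"ay":3,"az":0,"jaw":0},{"x":-604,"y":30,"z":-589,"ax":0,"ay":3,"az":0,"jaw":0},{"x":-604,"y":30,"z":-589,"ax":0,"ay":3,"az":0,"jaw":0},{"x":-604,"y":30,"z":-589,"ax":0,"ay":3,"az":0,"jaw":0},{"x":-604,"y":30,"z":-589,"ax":0,"ay":3,"az":0,"jaw":0},{"x":-604,"y":30,"z":-589,"ax":0,"ay":3,"az":0,"jaw":0}]'
python3 goal.py .5484 -.2174 .1
```

```text
time: 3.17
eef_pos: [0.544, -0.21, 0.2016]
ee_rot: [-1.366, -0.924, 0.923]
contact_force: [0.2, 0.9, 0.2]
gripper_width: -0.001
t 3.17 pos [ 0.544  -0.21    0.2016] F [0.2 0.9 0.2] w -0.0 yaw -21.9 ydir [ 0.  0. -1.]
delta tool mm [ -5.2 101.6  -6.9]
```

```bash
python3 -m handwheel '[{"x":0,"y":30,"z":0,"ax":0,"ay":0,"az":0,"jaw":0},{"x":0,"y":60,"z":0,"ax":0,"ay":0,"az":0,"jaw":0},{"x":0,"y":70,"z":0,"ax":0,"ay":0,"az":0,"jaw":0},{"x":0,"y":70,"z":0,"ax":0,"ay":0,"az":0,"jaw":0}]'
python3 goal.py .5484 -.2174 .085
```

```text
time: 3.5
eef_pos: [0.5412, -0.2068, 0.1286]
ee_rot: [-1.359, -0.92, 0.926]
contact_force: [-0.3, 0.2, 0.2]
gripper_width: -0.002
t 3.5 pos [ 0.5412 -0.2068  0.1286] F [-0.3  0.2  0.2] w -0.0 yaw -21.9 ydir [-0.006  0.004 -1.   ]
delta tool mm [ -7.2  43.5 -10.9]
```

```bash
python3 -m handwheel '[{"x":-7,"y":20,"z":-11,"ax":0,"ay":0,"az":0,"jaw":0},{"x":-7,"y":40,"z":-11,"ax":0,"ay":0,"az":0,"jaw":0},{"x":-7,"y":40,"z":-11,"ax":0,"ay":0,"az":0,"jaw":0}]'
python3 goal.py .5484 -.2174 .072
python3 - <<'E'
from h import *
f=vision.grab_frame('top'); g=vision.grab_frame('side')
save('a1',np.hstack([cv2.resize(f['color'][150:250,330:430],None,fx=4,fy=4),cv2.resize(g['color'][190:290,310:410],None,fx=4,fy=4)]))
E
```

```text
time: 3.75
eef_pos: [0.55, -0.2175, 0.0902]
ee_rot: [-1.362, -0.923, 0.925]
contact_force: [-1.3, 1.0, -0.8]
gripper_width: 0.003
t 3.75 pos [ 0.55   -0.2175  0.0902] F [-1.3  1.  -0.8] w 0.0 yaw -21.8 ydir [-0.003  0.002 -1.   ]
delta tool mm [-0.5 18.2  1.5]
```

View pics/a1.png

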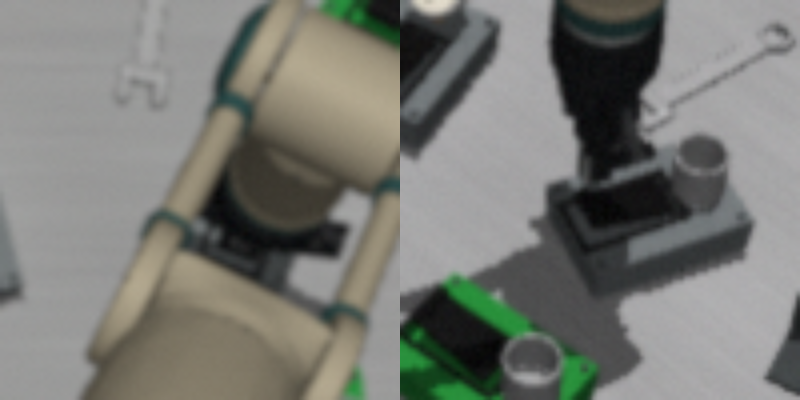

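The side view shows the fingertip hovering over the front end of the grey box's rocker, crop (590,180). I'm descending in stages and checking the force at each one.

```bash
python3 -m handwheel '[{"x":0,"y":10,"z":1,"ax":0,"ay":0,"az":0,"jaw":0},{"x":0,"y":18,"z":1,"ax":0,"ay":0,"az":0,"jaw":0},{"x":0,"y":20,"z":1,"ax":0,"ay":0,"az":0,"jaw":0},{"x":0,"y":20,"z":1,"ax":0,"ay":0,"az":0,"jaw":0}]'
python3 goal.py .5484 -.2174 .056
```

```text
time: 4.18
eef_pos: [0.5496, -0.2176, 0.0713]
ee_rot: [-1.365, -0.924, 0.924]
contact_force: [0.5, -0.7, 0.9]
gripper_width: 0.003
t 4.18 pos [ 0.5496 -0.2176  0.0713] F [ 0.5 -0.7  0.9] w 0.0 yaw -21.8 ydir [-0.001  0.001 -1.   ]
delta tool mm [-0.3 15.3  1.2]
```

```bash
python3 -m handwheel '[{"x":0,"y":4,"z":0,"ax":0,"ay":0,"az":0,"jaw":0},{"x":0,"y":8,"z":0,"ax":0,"ay":0,"az":0,"jaw":0},{"x":0,"y":12,"z":0,"ax":0,"ay":0,"az":0,"jaw":0},{"x":0,"y":15,"z":0,"ax":0,"ay":0,"az":0,"jaw":0},{"x":0,"y":15,"z":0,"ax":0,"ay":0,"az":0,"jaw":0},{"x":0,"y":15,"z":0,"ax":0,"ay":0,"az":0,"jaw":0}]'
python3 goal.py .5484 -.2174 .052
```

```text
time: 4.68
eef_pos: [0.5504, -0.2182, 0.0564]
ee_rot: [-1.366, -0.924, 0.924]
contact_force: [0.3, 0.1, -0.2]
gripper_width: 0.001
t 4.68 pos [ 0.5504 -0.2182  0.0564] F [ 0.3  0.1 -0.2] w 0.0 yaw -21.8 ydir [ 0. -0. -1.]
delta tool mm [-0.   4.4  2.1]
```

```bash
python3 -m handwheel '[{"x":0,"y":1.5,"z":0,"ax":0,"ay":0,"az":0,"jaw":0},{"x":0,"y":3,"z":0,"ax":0,"ay":0,"az":0,"jaw":0},{"x":0,"y":3,"z":0,"ax":0,"ay":0,"az":0,"jaw":0},{"x":0,"y":3,"z":0,"ax":0,"ay":0,"az":0,"jaw":0}]'
python3 goal.py .5484 -.2174 .052
```

```text
time: 5.02
eef_pos: [0.5503, -0.2181, 0.0537]
ee_rot: [-1.366, -0.924, 0.924]
contact_force: [0.5, -0.6, -0.4]
gripper_width: 0.003
t 5.02 pos [ 0.5503 -0.2181  0.0537] F [ 0.5 -0.6 -0.4] w 0.0 yaw -21.8 ydir [ 0. -0. -1.]
delta tool mm [-0.1  1.7  2. ]
```

```bash
python3 -m handwheel '[{"x":0,"y":1,"z":0,"ax":0,"ay":0,"az":0,"jaw":0},{"x":0,"y":2,"z":0,"ax":0,"ay":0,"az":0,"jaw":0},{"x":0,"y":2,"z":0,"ax":0,"ay":0,"az":0,"jaw":0}]'
python3 goal.py .5484 -.2174 .052
python3 - <<'E'
from h import *
g=vision.grab_frame('side')
save('a2',cv2.resize(g['color'][190:290,310:410],None,fx=6,fy=6,interpolation=cv2.INTER_CUBIC))
E
```

```text
time: 5.27
eef_pos: [0.5503, -0.2181, 0.052]
ee_rot: [-1.366, -0.924, 0.924]
contact_force: [-0.9, 0.8, 4.4]
gripper_width: 0.003
t 5.27 pos [ 0.5503 -0.2181  0.052 ] F [-0.9  0.8  4.4] w 0.0 yaw -21.8 ydir [ 0. -0. -1.]
delta tool mm [-0. -0.  2.]
```

View pics/a2.png

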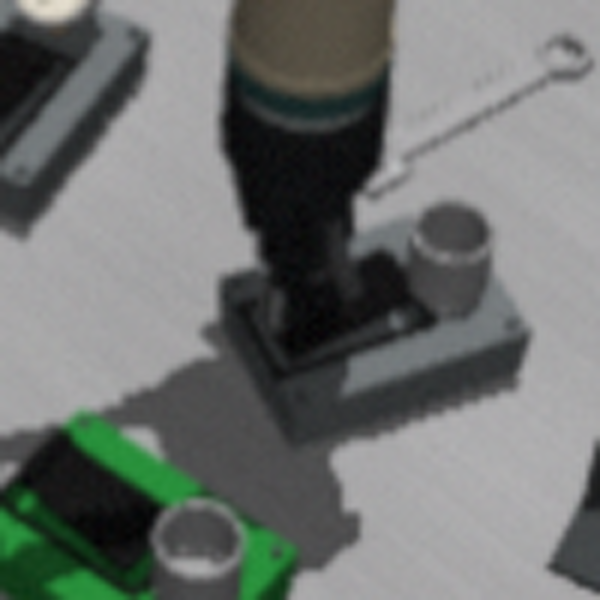

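Force reached 4.4 N at z = 52 mm, which matches the ridge top bottoming out at 53 mm, and the rocker's rear end is now up. I'll press 1 mm more, lift, and go to the gas box.

```bash
python3 -m handwheel '[{"x":0,"y":1,"z":0,"ax":0,"ay":0,"az":0,"jaw":0},{"x":0,"y":1,"z":0,"ax":0,"ay":0,"az":0,"jaw":0}]'
python3 goal.py .5266 -.0118 .132
python3 -m handwheel '[{"x":0,"y":-20,"z":0,"ax":0,"ay":0,"az":0,"jaw":0},{"x":0,"y":-60,"z":0,"ax":0,"ay":0,"az":0,"jaw":0},{"x":0,"y":-80,"z":0,"ax":0,"ay":0,"az":0,"jaw":0},{"x":183,"y":-80,"z":98,"ax":0,"ay":-37,"az":0,"jaw":0},{"x":183,"y":-80,"z":98,"ax":0,"ay":-37,"az":0,"jaw":0},{"x":183,"y":-80,"z":98,"ax":0,"ay":-37,"az":0,"jaw":0},{"x":183,"y":-80,"z":98,"ax":0,"ay":-37,"az":0,"jaw":0},{"x":183,"y":-80,"z":98,"ax":0,"ay":-37,"az":0,"jaw":0},{"x":183,"y":-80,"z":98,"ax":0,"ay":-37,"az":0,"jaw":0},{"x":183,"y":-80,"z":98,"ax":0,"ay":-37,"az":0,"jaw":0},{"x":183,"y":-80,"z":98,"ax":0,"ay":-37,"az":0,"jaw":0},{"x":183,"y":-80,"z":98,"ax":0,"ay":-37,"az":0,"jaw":0}]'
python3 goal.py .5266 -.0118 .09
python3 - <<'E'
from h import *
f=vision.grab_frame('top'); g=vision.grab_frame('side')
save('a3',np.hstack([cv2.resize(f['color'][150:250,340:440],None,fx=4,fy=4),cv2.resize(g['color'][160:260,290:390],None,fx=4,fy=4)]))
E
```

```text
time: 5.48
eef_pos: [0.5502, -0.2181, 0.0511]
ee_rot: [-1.366, -0.924, 0.924]
contact_force: [-0.7, 1.1, 5.3]
gripper_width: -0.001
t 5.48 pos [ 0.5502 -0.2181  0.0511] F [-0.7  1.1  5.3] w -0.0 yaw -21.8 ydir [ 0. -0. -1.]
delta tool mm [182.7 -81.   98.6]
time: 6.48
eef_pos: [0.5277, -0.0129, 0.1305]
ee_rot: [-1.074, -1.4, 1.4]
contact_force: [0.5, 0.0, -0.1]
gripper_width: 0.002
t 6.48 pos [ 0.5277 -0.0129  0.1305] F [ 0.5  0.  -0.1] w 0.0 yaw 15.1 ydir [ 0.    -0.001 -1.   ]
delta tool mm [ 1.3 40.5  0.7]
```

View pics/a3.png

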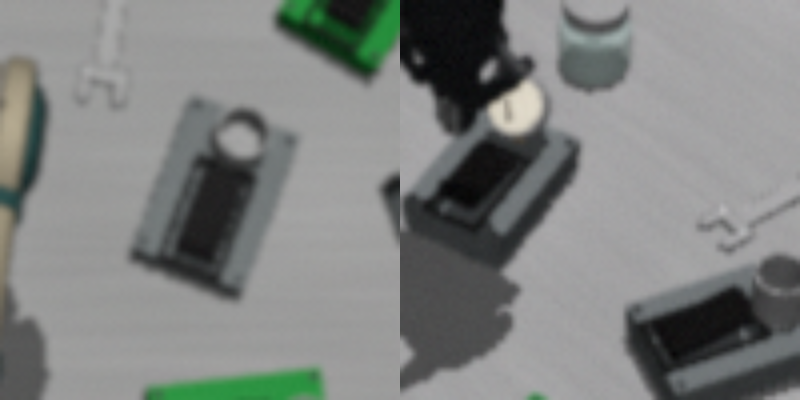

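The fume rocker now lies flat to its rear, so it is on, and the box has not visibly moved. The gas rocker is still front-up. I'm descending on the gas box.

```bash
python3 -m handwheel '[{"x":1,"y":25,"z":1,"ax":0,"ay":0,"az":0,"jaw":0},{"x":1,"y":45,"z":1,"ax":0,"ay":0,"az":0,"jaw":0},{"x":1,"y":58,"z":1,"ax":0,"ay":0,"az":0,"jaw":0},{"x":1,"y":60,"z":1,"ax":0,"ay":0,"az":0,"jaw":0},{"x":1,"y":60,"z":1,"ax":0,"ay":0,"az":0,"jaw":0}]'
python3 goal.py .5266 -.0118 .055
python3 - <<'E'
from h import *
g=vision.grab_frame('side')
save('a4',cv2.resize(g['color'][150:250,260:360],None,fx=6,fy=6,interpolation=cv2.INTER_CUBIC))
E
```

```text
time: 7.0
eef_pos: [0.5256, -0.012, 0.0698]
ee_rot: [-1.071, -1.399, 1.4]
contact_force: [-0.3, -0.2, -0.1]
gripper_width: 0.002
t 7.0 pos [ 0.5256 -0.012   0.0698] F [-0.3 -0.2 -0.1] w 0.0 yaw 15.0 ydir [-0.002  0.    -1.   ]
delta tool mm [-0.1 14.8 -1.1]
```

View pics/a4.png

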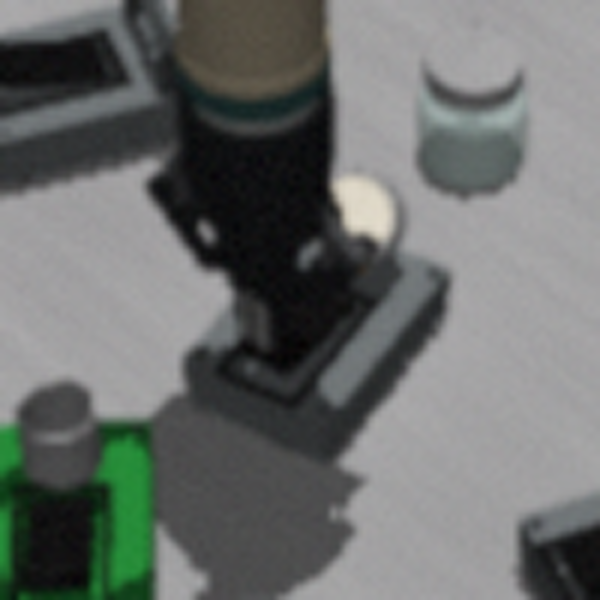

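The fingertip is over the front of the gas rocker, crop (270,350), with the gauge clear. Pressing.

```bash
python3 -m handwheel '[{"x":0,"y":4,"z":-1,"ax":0,"ay":0,"az":0,"jaw":0},{"x":0,"y":8,"z":-1,"ax":0,"ay":0,"az":0,"jaw":0},{"x":0,"y":12,"z":-1,"ax":0,"ay":0,"az":0,"jaw":0},{"x":0,"y":15,"z":-1,"ax":0,"ay":0,"az":0,"jaw":0},{"x":0,"y":16.5,"z":-1,"ax":0,"ay":0,"az":0,"jaw":0},{"x":0,"y":16.5,"z":-1,"ax":0,"ay":0,"az":0,"jaw":0},{"x":0,"y":16.5,"z":-1,"ax":0,"ay":0,"az":0,"jaw":0}]'
python3 goal.py .5266 -.0118 .051
```

```text
time: 7.63
eef_pos: [0.5272, -0.0105, 0.0541]
ee_rot: [-1.072, -1.402, 1.401]
contact_force: [-0.2, -0.6, 0.6]
gripper_width: -0.002
t 7.63 pos [ 0.5272 -0.0105  0.0541] F [-0.2 -0.6  0.6] w -0.0 yaw 15.2 ydir [ 0.  0. -1.]
delta tool mm [-1.1  3.1  0.9]
```

```bash
python3 -m handwheel '[{"x":0,"y":1,"z":0,"ax":0,"ay":0,"az":0,"jaw":0},{"x":0,"y":2,"z":0,"ax":0,"ay":0,"az":0,"jaw":0},{"x":0,"y":3,"z":0,"ax":0,"ay":0,"az":0,"jaw":0},{"x":0,"y":3,"z":0,"ax":0,"ay":0,"az":0,"jaw":0},{"x":0,"y":3,"z":0,"ax":0,"ay":0,"az":0,"jaw":0}]'
python3 goal.py .563 .2628 .131
```

```text
time: 8.05
eef_pos: [0.5273, -0.0106, 0.0516]
ee_rot: [-1.073, -1.402, 1.401]
contact_force: [-1.1, 1.1, 4.8]
gripper_width: 0.001
t 8.05 pos [ 0.5273 -0.0106  0.0516] F [-1.1  1.1  4.8] w 0.0 yaw 15.2 ydir [ 0.001  0.    -1.   ]
delta tool mm [ 254.6  -79.3 -106. ]
```

4.8 N at 51.6 mm, so the gas rocker is fully on. Next I lift and move to the welder, then look.

```bash
python3 -m handwheel '[{"x":0,"y":-20,"z":0,"ax":0,"ay":0,"az":0,"jaw":0},{"x":0,"y":-60,"z":0,"ax":0,"ay":0,"az":0,"jaw":0},{"x":0,"y":-80,"z":0,"ax":0,"ay":0,"az":0,"jaw":0},{"x":255,"y":-80,"z":-106,"ax":0,"ay":39,"az":0,"jaw":0},{"x":255,"y":-80,"z":-106,"ax":0,"ay":39,"az":0,"jaw":0},{"x":255,"y":-80,"z":-106,"ax":0,"ay":39,"az":0,"jaw":0},{"x":255,"y":-80,"z":-106,"ax":0,"ay":39,"az":0,"jaw":0},{"x":255,"y":-80,"z":-106,"ax":0,"ay":39,"az":0,"jaw":0},{"x":255,"y":-80,"z":-106,"ax":0,"ay":39,"az":0,"jaw":0},{"x":255,"y":-80,"z":-106,"ax":0,"ay":39,"az":0,"jaw":0},{"x":255,"y":-80,"z":-106,"ax":0,"ay":39,"az":0,"jaw":0},{"x":255,"y":-80,"z":-106,"ax":0,"ay":39,"az":0,"jaw":0},{"x":255,"y":-80,"z":-106,"ax":0,"ay":39,"az":0,"jaw":0}]'
python3 goal.py .5632 .2628 .07
python3 - <<'E'
from h import *
f=vision.grab_frame('top'); g=vision.grab_frame('side')
save('a5',np.hstack([cv2.resize(f['color'][150:250,260:360],None,fx=4,fy=4),cv2.resize(g['color'][130:230,240:340],None,fx=4,fy=4)]))
E
```

```text
time: 9.13
eef_pos: [0.562, 0.2627, 0.1304]
ee_rot: [-1.378, -0.897, 0.9]
contact_force: [-0.2, -0.2, 0.2]
gripper_width: -0.003
t 9.13 pos [0.562  0.2627 0.1304] F [-0.2 -0.2  0.2] w -0.0 yaw -23.8 ydir [-0.001 -0.001 -1.   ]
delta tool mm [ 0.7 60.4 -1.1]
```

View pics/a5.png

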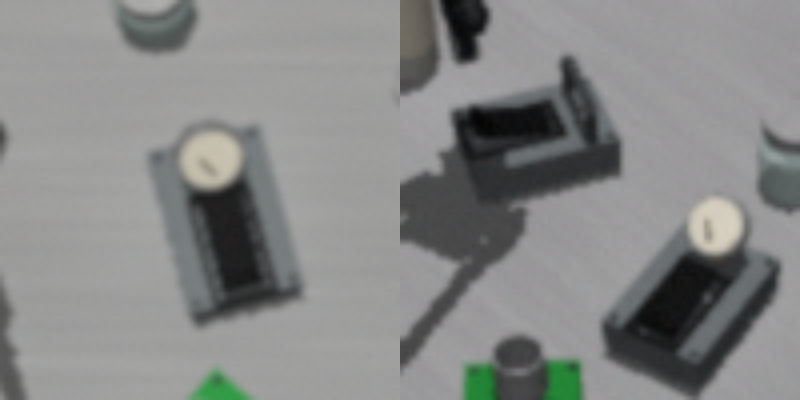

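The gas rocker is flat at its front and raised at the rear, so it is on. The welder rocker is still front-up at crop (490,115). I'm descending on the welder.

```bash
python3 -m handwheel '[{"x":0,"y":25,"z":0,"ax":0,"ay":0,"az":0,"jaw":0},{"x":0,"y":45,"z":0,"ax":0,"ay":0,"az":0,"jaw":0},{"x":0,"y":58,"z":0,"ax":0,"ay":0,"az":0,"jaw":0},{"x":0,"y":60,"z":0,"ax":0,"ay":0,"az":0,"jaw":0},{"x":0,"y":60,"z":0,"ax":0,"ay":0,"az":0,"jaw":0}]'
python3 goal.py .5632 .2628 .055
python3 - <<'E'
from h import *
g=vision.grab_frame('side')
save('a6',cv2.resize(g['color'][110:210,220:320],None,fx=6,fy=6,interpolation=cv2.INTER_CUBIC))
E
```

```text
time: 9.65
eef_pos: [0.5621, 0.2614, 0.0705]
ee_rot: [-1.378, -0.894, 0.898]
contact_force: [0.6, 0.6, 1.1]
gripper_width: 0.002
t 9.65 pos [0.5621 0.2614 0.0705] F [0.6 0.6 1.1] w 0.0 yaw -23.9 ydir [-0.002 -0.001 -1.   ]
delta tool mm [ 1.8 15.5 -0.5]
```

View pics/a6.png

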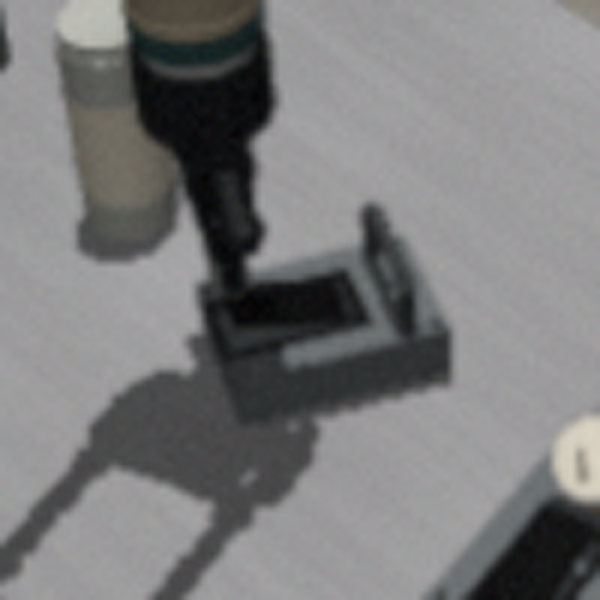

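Run:
```python
from fit import *
g=vision.grab_frame('side'); q=[.6102,.2417,np.radians(-24)]
P=Tr(np.array([[-.049,-.017,.067],[-.049,.017,.067],[-.049,0,.067]]),q)
T=np.array([manip.state()['eef_pos']])
p=(proj(g,np.vstack([P,T]))-[220,110])*6+3; print(p.round(),P.round(4),T)
im=cv2.resize(g['color'][110:210,220:320],None,fx=6,fy=6,interpolation=cv2.INTER_CUBIC)
for i,a in enumerate(p): cv2.circle(im,tuple(int(v) for v in a),3,(255,0,0) if i<3 else (255,255,0),-1)
im=cv2.convertScaleAbs(im,alpha=1.8,beta=20)
save('a7',im)
```

```text
[[244. 308.]
 [229. 271.]
 [237. 289.]
 [232. 284.]] [[0.5585 0.2461 0.067 ]
 [0.5724 0.2772 0.067 ]
 [0.5654 0.2616 0.067 ]] [[0.56343509 0.2623969  0.07219194]]
```

View pics/a7.png

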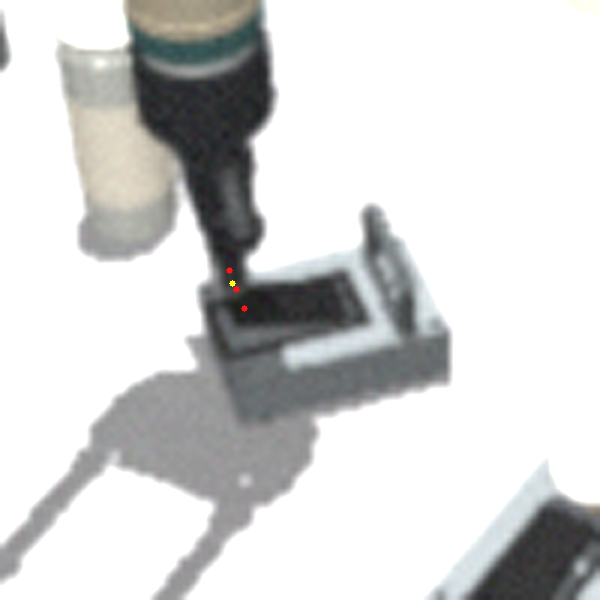

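```bash
python3 -m handwheel '[{"x":-2,"y":4,"z":0,"ax":0,"ay":0,"az":0,"jaw":0},{"x":-2,"y":8,"z":0,"ax":0,"ay":0,"az":0,"jaw":0},{"x":-2,"y":12,"z":0,"ax":0,"ay":0,"az":0,"jaw":0},{"x":-2,"y":15,"z":0,"ax":0,"ay":0,"az":0,"jaw":0},{"x":-2,"y":16.5,"z":0,"ax":0,"ay":0,"az":0,"jaw":0},{"x":-2,"y":16.5,"z":0,"ax":0,"ay":0,"az":0,"jaw":0},{"x":-2,"y":16.5,"z":0,"ax":0,"ay":0,"az":0,"jaw":0}]'
python3 goal.py .5632 .2628 .051
```

```text
time: 10.33
eef_pos: [0.5621, 0.2612, 0.0545]
ee_rot: [-1.378, -0.898, 0.898]
contact_force: [-0.1, 0.6, -0.5]
gripper_width: -0.003
t 10.33 pos [0.5621 0.2612 0.0545] F [-0.1  0.6 -0.5] w -0.0 yaw -23.8 ydir [ 0.001 -0.    -1.   ]
delta tool mm [ 1.9  3.5 -0.4]
```

```bash
python3 -m handwheel '[{"x":0,"y":1,"z":0,"ax":0,"ay":0,"az":0,"jaw":0},{"x":0,"y":2,"z":0,"ax":0,"ay":0,"az":0,"jaw":0},{"x":0,"y":3,"z":0,"ax":0,"ay":0,"az":0,"jaw":0},{"x":0,"y":3.5,"z":0,"ax":0,"ay":0,"az":0,"jaw":0},{"x":0,"y":3.5,"z":0,"ax":0,"ay":0,"az":0,"jaw":0}]'
python3 goal.py .4 .35 .2
```

```text
time: 10.75
eef_pos: [0.5622, 0.2614, 0.0517]
ee_rot: [-1.378, -0.898, 0.897]
contact_force: [-0.8, 0.5, 4.4]
gripper_width: -0.001
t 10.75 pos [0.5622 0.2614 0.0517] F [-0.8  0.5  4.4] w -0.0 yaw -23.8 ydir [ 0.001  0.    -1.   ]
delta tool mm [  15.6 -148.4  184. ]
```

4.4 N at 51.7 mm, the same bottoming-out as on the other two boxes. Now I lift and back away for a clear view.

```bash
python3 -m handwheel '[{"x":0,"y":-20,"z":0,"ax":0,"ay":0,"az":0,"jaw":0},{"x":0,"y":-60,"z":0,"ax":0,"ay":0,"az":0,"jaw":0},{"x":0,"y":-100,"z":0,"ax":0,"ay":0,"az":0,"jaw":0},{"x":0,"y":-140,"z":0,"ax":0,"ay":0,"az":0,"jaw":0},{"x":0,"y":-150,"z":40,"ax":0,"ay":0,"az":0,"jaw":0},{"x":0,"y":-150,"z":80,"ax":0,"ay":0,"az":0,"jaw":0},{"x":0,"y":-150,"z":120,"ax":0,"ay":0,"az":0,"jaw":0},{"x":0,"y":-150,"z":160,"ax":0,"ay":0,"az":0,"jaw":0},{"x":0,"y":-150,"z":200,"ax":0,"ay":0,"az":0,"jaw":0},{"x":0,"y":-150,"z":230,"ax":0,"ay":0,"az":0,"jaw":0},{"x":0,"y":-150,"z":230,"ax":0,"ay":0,"az":0,"jaw":0},{"x":0,"y":-150,"z":230,"ax":0,"ay":0,"az":0,"jaw":0}]'
python3 run.py
python3 - <<'E'
from h import *
f=vision.grab_frame('top'); g=vision.grab_frame('side')
save('b1',cv2.resize(f['color'][110:300,150:480],None,fx=2.4,fy=2.4,interpolation=cv2.INTER_CUBIC))
save('b2',cv2.resize(g['color'][110:310,210:480],None,fx=2.9,fy=2.9,interpolation=cv2.INTER_CUBIC))
E
```

```text
time: 11.75
eef_pos: [0.3501, 0.3546, 0.2012]
ee_rot: [-1.377, -0.9, 0.9]
contact_force: [0.3, 1.3, -0.4]
gripper_width: -0.002
miss fume 0
fume [1] [3.13   0.1178] -374.9 cost 14.49 [np.float32(14.49)] ridge [3.0826 0.1304 0.063 ]
fume [0, 1] [3.13   0.1178] -374.9 cost 14.49 [np.float32(14.49)] ridge [3.0826 0.1304 0.063 ]
gas [0] [0.5757 0.001 ] 14.7 cost 0.57 [np.float32(13.65)] ridge [ 0.5283 -0.0115  0.063 ]
gas [1] [0.5739 0.0023] 14.3 cost 0.82 [np.float32(12.38)] ridge [ 0.5265 -0.0098  0.063 ]
gas [0, 1] [0.5759 0.0019] 14.4 cost 1.55 [np.float32(13.65), np.float32(12.38)] ridge [ 0.5284 -0.0103  0.063 ]
miss weld 1
weld [0] [0.6094 0.2418] -25.4 cost 1.01 [np.float32(12.98)] ridge [0.5651 0.2628 0.063 ]
weld [0, 1] [0.6094 0.2418] -25.4 cost 1.01 [np.float32(12.98)] ridge [0.5651 0.2628 0.063 ]
```

View pics/b1.png

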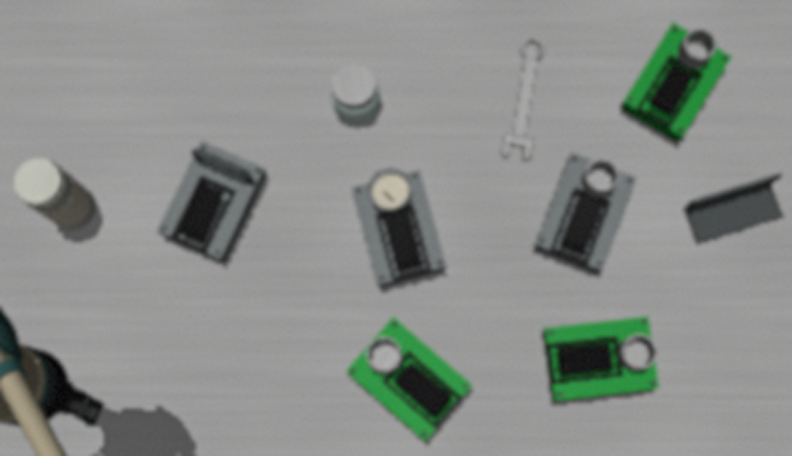

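View pics/b2.png

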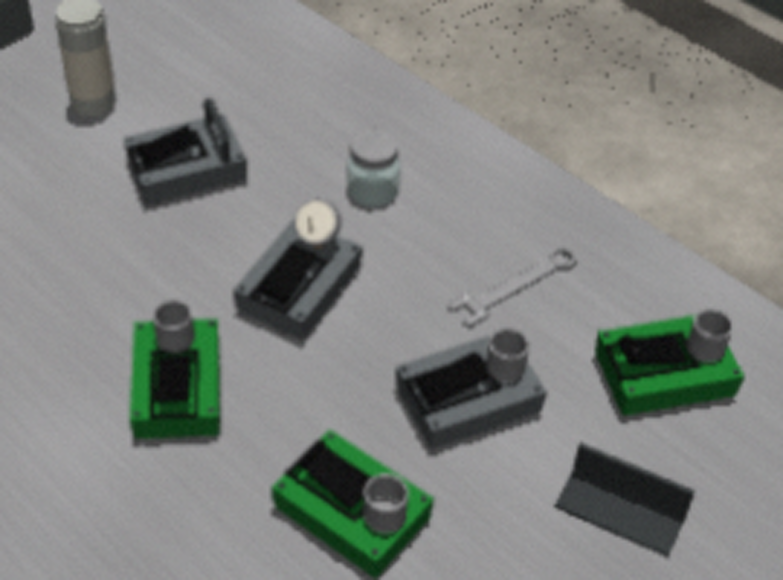

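In both pictures all three grey rockers are now front-down and rear-up. The boxes, the bystanders and the green look-alikes appear at the same pixels as at the start. The arm is clear, so I'm handing in.

```bash
python3 -c "
from bench import manip; print(manip.hand_in()); print(manip.state()['time'])"
```

```text
the job is handed in; nothing more can be done
None
the job is handed in; nothing more can be done
```

I tapped the three grey boxes' rockers on in order: fume extractor, then shielding gas, then welder. I used the shut fingertips on each ridge and handed the job in after about 12 s of the 48 s allowed; no verdict was reported.

- **Force:** each rocker bottomed out with the fingertip at about 51–52 mm height, and the highest reading was about 5 N against the 25 N limit.
- **Rockers:** the final top and side pictures show all three front-down and rear-up.
- **Positions:** the boxes, the bystanders and the green look-alikes appear where they started. Refitting the gas and welder boxes moved each by about 1 mm or less, within the measurement error.
- **Checks that failed:** in the last look the network missed the fume box in the top view and the welder in the side view. The fume box's refit from the side view alone diverged, and I discarded it. The fume box staying in place, and the welder's side view, are judged from the pictures only.
- **Refused move:** my first move was rejected because rows were missing keys, and nothing moved.

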